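Close a plaster casting mould in its drop-front box

ROBOT

A 6-joint arm with a two-finger parallel gripper is mounted at the origin on the work surface. World frame = base frame: x ahead of the robot, y to its left, z up, the work surface at z = 0. Lengths are in m, angles in degrees, forces in N, time in s.
With the tool pointing down it reaches from about 0.4 to 0.825 m from the base axis. Payload 7 kg.
Tool frame: the origin (TCP) lies between the finger pads; the fingertips stand 19 mm ahead of it and the grasp point (between the pads) is the TCP (r.finger_overhang is the distance from the TCP to the fingertips, in m); z points along the fingers, y is the direction in which the jaws open and shut (so a half turn about z gives the same grasp; the last joint's range is limited). The gripper opens to 88 mm and grips with 3 to 60 N. Pads are 19 mm wide; open, the fingers measure 130 mm over their backs; the gripper's body (78 mm by 193 mm) begins 47 mm behind the grasp point.
Start: joints at [92.367, 20.546, 0.682, 0, -70.136, -16.507], TCP at [0.165, 0.655, 0.246] pointing down, gripper open.
Joint ranges: [-176.03, 176.03], [-82.01, 121.73], [-58.28, 71.71], [-173.87, 95.51], [-174.79, -0.11], [-173.66, 173.66]. Speed limits (degrees/s): [136.94, 136.94, 172.46, 180, 180, 180].

INTERFACE

Orientations are given as [roll, pitch, yaw] about the fixed x, y, z axes, in that order (R = Rz(yaw) Ry(pitch) Rx(roll)).
In Python, from plant import r, optics gives the robot as it stands. The module is installed in compiled form; this text tells all that it offers.
- The arm moves only by the tool step_arm, never from a script. Its argument "increments" is a list of rows, each an object of numbers: "tx", "ty", "tz": the shift along the world's x, y, z in mm; "ax", "ay", "az": the turn, a rotation vector about the world's x, y, z in degrees; "claw": the gripper command: -1 is shut, 1 is fully open, values between are in proportion. In form: [{"tx": .., "ty": .., "tz": .., "ax": .., "ay": .., "az": .., "claw": ..}, ...]. A call has 1 to 12 rows; each row shifts and turns the commanded pose from where the row before left it; what a row does not reach is not made up. A row lasts 1/10 s, in which the tool goes at most 50 mm and 8.59 degrees, less where a joint would pass 70% of its speed; a pose out of reach is approached as far as the arm can. A call with a gripper value outside its range is refused whole. The fingers move at their own pace and stop on an object; "newtons" is the grip in N (left out, the last holds). Time passes only in rows, so rows that do not move let the fingers close. It gives the time, the measured TCP pose, the force and the opening at its end, in the units of the state.
- r.get_state(): the state, without advancing time (a new reading comes with each control period).
- optics.capture(name): name is "scene" or "top"; returns a dict with "image" (384x512x3 uint8, blue, green, red), "depth" (384x512 float32, m along the optical axis (not along the pixel's ray), 0 where there is no reading), "fx", "fy", "cx", "cy" (pixels), "R" (3x3) and "t" (3): a world point X has camera coordinates R X + t. Camera axes: x right, y down, z forward; pixel columns grow to the right and rows downward; lengths in m; the calibration is good to about 2 mm. A picture is of the moment at which its call begins.
- r.close_job(): hands the job in, once; it reports no verdict.
The state is a dict: "time_s": time; "joints": joint angles; "qd": joint speeds; "joint_torque": joint torques, N m; "tcp_pos": TCP position; "eef_rot": TCP orientation; "contact_force": force on the tool from outside, world axes, zero at the start; "moment": the same for the moment, N m; "gripper_width": finger opening in m.
Only numpy, scipy, OpenCV 4.12 (cv2) and the standard library are available. Lean on these libraries where they do the work, as an engineer would, in place of code of your own. Each camera call takes 0.05 s, during which the arm holds its last target. There are 200 camera calls.

TASK

Pull the front of the mould box all the way down, then pick up the loose top half of the plaster mould by its wooden batten and lower it gently, without dropping it, over the two steel pins until it lies flush on the bottom half (either way round will do). Then push the front back up until it is fully closed, with its lip over the mould. Leave the four pots standing where they are.

Things in the scene. Friction and masses are not known exactly. Their poses are not given: they have to be found in the camera images.
- mould_box: Fixed plywood box, open at the top, 166 (x) x 196 (y) mm, with the bottom half of a white plaster mould in it. Origin on the table below the middle of that half; x to the back of the box, y along its width; the hinged front is on its -x side. Side walls (12 mm thick, inner faces at y = -86, +86 mm) and back wall (inner face at x = 61 mm) reach 100 mm above the table.
- box_seat (a point): Centre of the flat top face of the bottom mould half (110 x by 160 y mm), 85 mm above the table, straight above the box's origin; axes as the box. Two fixed steel pins, 14 mm in diameter with tapered tips, stand 23 mm above this face at x = 0, y = -55 and +55 mm.
- front (a joint): Angle of the box's wooden front about its lower edge, rad: 0 = upright, fully closed; grows as its top swings down and away from the box (to the box's -x); 1.15 = fully down at its stop. May start a little open. A stiff hinge: it stays where it is left; about 2 N at its top edge moves it, up to 8 N to start it up from fully down.
- front_hinge (a point): Middle of the hinge line (along the box's y), at x = -67, z = 30 mm in the box frame. Axes turn with the front (at joint 0: as the box). In them the front is L-shaped: a panel x = -6 to 6, y = -85 to 85, z = 0 to 101 mm, and along its top a lip (z = 91 to 101) reaching inwards to x = 36 mm.
- front_lip (a point): Middle of the free inner edge of the lip, at (36, 0, 96) mm in the hinge frame; turns with the front. When closed it is 126 mm above the table and 41 mm above the seat; a finger can go down behind it into the empty box.
- mould_top: Loose top mould half, about 0.55 kg: white plaster slab 110 (x) x 160 (y) x 30 mm with two 17 mm through holes at x = 0, y = -55, +55 mm; in the middle of its top a brown wooden batten 36 (x) x 76 (y) mm, from z = 30 to 66 mm. A dark spot (pour hole) beside the batten. Origin: centre of the underside. Starts flat on the table, to the other side from the box.
- vase: Bystander: pinkish unglazed vase, 70 mm in diameter, 160 mm high, origin at the centre of its foot.
- mug: Bystander: grey mug, 74 mm in diameter, 85 mm high, with a handle. Origin at the centre of its foot.
- bowl: Bystander: white bowl, 100 mm in diameter, 55 mm high. Origin at the centre of its foot.
- jar: Bystander: clay-coloured jar, 76 mm in diameter, 85 mm high, close to the loose top half. Origin at the centre of its foot.
Things that resemble listed ones, but are neither listed nor needed, are in the scene too. Leave any yellow look-alike of the mould_top alone.

How it is judged (in metres and radians):
On the way, in this order (a step that is already met when the one before it is completed fails the run):
1. the front is pulled down (past 1.0 rad) (value of joint front above 1 rad), for 0.2 s.
2. the top half lies flush on the bottom half, over both pins (horizontal distance between mould_top and box_seat below 0.005 m and z of mould_top in the frame of box_seat between -0.004 and 0.004 m and angle between the x axis of mould_top and the x axis of mould_box, either way round below 0.06 rad and angle between mould_top's own z axis and vertical below 0.04 rad), for 0.2 s.
At the end, for the whole second after the job is handed in: The top half rests flush on the bottom half over both pins (centre within 5 mm across and 4 mm in height of the seat, square to the box within 0.06 rad either way round, tilt under 0.04 rad), at rest, and the front is closed (under 0.06 rad) (all of step 2 and value of joint front below 0.06 rad and linear speed of mould_top below 0.02 m/s); the robot touches nothing.
It fails at once if the top half is dropped (moves faster than 0.4 m/s with no finger on it) (linear speed of mould_top above 0.4 m/s and contact force between mould_top and the fingers below 0.1 N).
It fails at once if a pot is knocked over or shifted by more than 30 mm (distance of any of vase, mug, bowl, jar from where it was at the start of the episode above 0.03 m or angle between any of vase, mug, bowl, jar's own z axis and vertical above 0.35 rad).
It also fails if it takes over 69 s, if anything falls off the work surface, if the arm or the gripper's body presses on something with over 40 N, if the wrist force passes 120 N, or if a joint passes its speed limit or range.

## Working session

There is one attempt and no reset: what is moved stays moved. The work goes in short steps, Python scripts to look and compute and a tool call to move; the robot and the scene stay as the last step left them, time stands still between calls to the robot, and variables do not carry over. Pictures are saved under pics/ and viewed, about 8 in all and at most 12, crops included, and the job is handed in when it is done.

Besides the shell and the picture viewer there is one more tool, called after ">>>" in YAML: its name, and indented under it one key for each argument. step_arm: Moves the arm, as the interface text tells. Its arguments: {"type":"object","properties":{"increments":{"type":"array","items":{"type":"object","properties":{"tx":{"type":"number"},"ty":{"type":"number"},"tz":{"type":"number"},"ax":{"type":"number"},"ay":{"type":"number"},"az":{"type":"number"},"claw":{"type":"number"}}}},"newtons":{"type":"number"}},"required":["increments"]}

```bash
mkdir -p pics; cat > h.py <<'E'
import numpy as np, cv2
from plant import r, optics
def cap(n):
    c=optics.capture(n); c['R']=np.array(c['R']); c['t']=np.array(c['t']); return c
def pts(c):
    d=c['depth']; v,u=np.mgrid[:d.shape[0],:d.shape[1]]
    P=np.dstack([(u-c['cx'])/c['fx']*d,(v-c['cy'])/c['fy']*d,d])
    return (P-c['t'])@c['R']
def ray(c,u,v,z):
    o=-c['R'].T@c['t']; q=c['R'].T@np.array([(u-c['cx'])/c['fx'],(v-c['cy'])/c['fy'],1])
    return o+q*(z-o[2])/q[2]
def proj(c,X):
    q=np.array(X)@c['R'].T+c['t']; return np.array([c['fx']*q[...,0]/q[...,2]+c['cx'],c['fy']*q[...,1]/q[...,2]+c['cy']]).T
E
python3 - <<'E'
from h import *
for n in('scene','top'):
    c=cap(n); cv2.imwrite(f'pics/{n}0.png',cv2.resize(c['image'],(800,600)))
    print(n,-c['R'].T@c['t'],c['R'][2],c['fx'],(c['depth']>0).mean())
    np.save(n+'0.npy',c,allow_pickle=True)
print(r.get_state())
E
```

```text
scene [ 0.96594097 -0.71457984  1.11465806] [-0.29724111  0.57581048 -0.7616364 ] 445.84363301815364 0.9960683186848959
top [0.3871125  0.02643667 1.6066727 ] [ 0.13393621  0.00188564 -0.99098816] 413.4547206229185 0.995819091796875
{'time_s': 0.1, 'joints': array([ 9.23661086e+01,  2.05883052e+01,  6.40351137e-01, -1.75806769e-02,
       -7.01355277e+01, -1.65095277e+01]), 'qd': array([ 0.0183172 , -0.11426823,  0.13984528,  0.16212153, -0.09307085,
       -0.1056293 ]), 'joint_torque': array([-1.60449283e-03, -5.84163058e+01,  2.93752635e+01,  7.01559439e+00,
        1.02114133e-02, -4.48985190e-05]), 'tcp_pos': array([0.16483023, 0.65415781, 0.24471594]), 'eef_rot': array([ 1.79915263e+02, -7.87908082e-03, -1.41493992e+01]), 'contact_force': array([ 0.36695503,  0.40487316, -1.11797224]), 'moment': array([ 0.04687215, -0.01140894,  0.00673762]), 'gripper_width': 0.08756706880352037}
```

View pics/scene0.png

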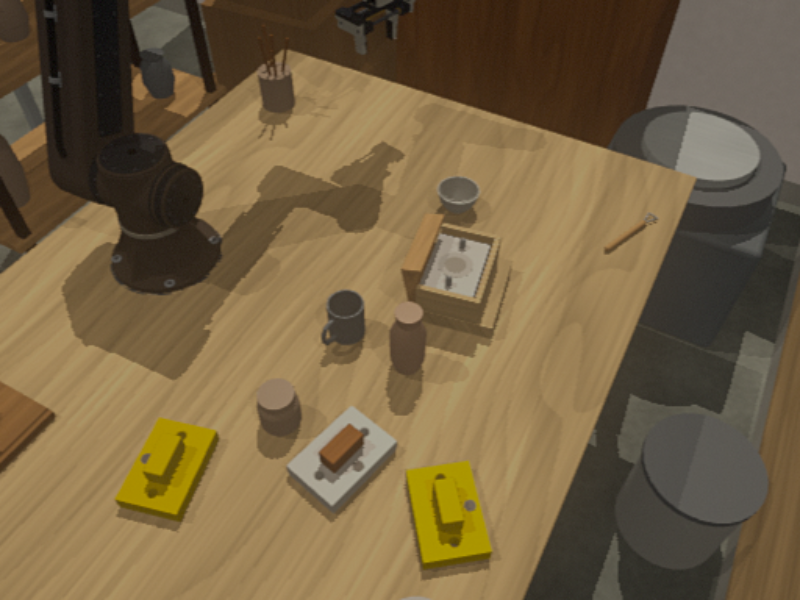

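View pics/top0.png

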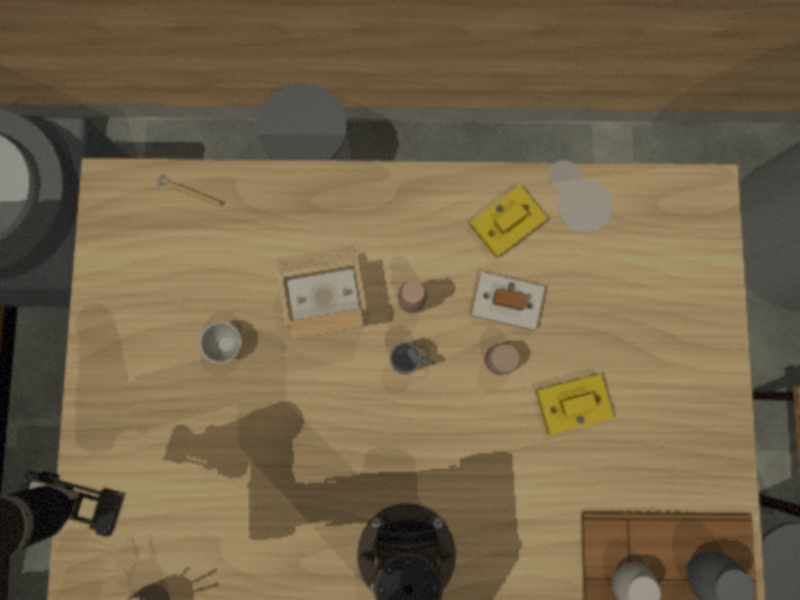

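Scene: the box with two pins is at scene (455,265) and top (323,295), with its front towards the robot. Candidates for the top half are the white slab with a brown batten, top (508,300), and the yellow look-alikes at top (510,220) and (575,403). I choose the white one. The jar is at top (503,358), the vase (412,295), the mug (405,357) and the bowl (221,342).

```bash
cat >> h.py <<'E'
def rect(P,m):  # minAreaRect in world xy of masked points (mm)
    m=cv2.morphologyEx(m.astype(np.uint8),cv2.MORPH_OPEN,np.ones((2,2)))
    n,l,s,_=cv2.connectedComponentsWithStats(m); 
    if n<2: return None
    k=1+np.argmax(s[1:,4]); q=P[l==k]
    return cv2.minAreaRect((q[:,:2]*1000).astype(np.float32)), q[:,2].mean(), len(q)
E
python3 - <<'E'
from h import *
for n in('top','scene'):
    c=np.load(n+'0.npy',allow_pickle=True).item(); P=pts(c); im=c['image'].astype(int)
    Z=P[...,2]; white=(im.max(2)-im.min(2)<40)&(im.min(2)>90)
    X,Y=P[...,0],P[...,1]
    roi=(X>.35)&(X<.8)
    print(n,'table z',np.median(Z[roi]))
    right=roi&(Y<-.1)&(Y>-.45)
    print('slab',rect(P,right&white&(Z>.02)&(Z<.04)))
    sat=(im[...,2]-im[...,0]>50)
    print('batten',rect(P,right&(Z>.058)&(Z<.072)&sat&(im[...,1]<im[...,2]*.75)))
    L=roi&(Y>.05)&(Y<.4)
    print('seat',rect(P,L&white&(Z>.078)&(Z<.092)))
    print('rim',rect(P,L&(X>.5)&(Z>.094)&(Z<.104)))
    q=P[L&(X>.5)&(Z>.108)&(Z<.16)]; print('lip',len(q),q.min(0),q.max(0),rect(P,L&(X>.5)&(Z>.112)))
    for nm,u,v in [('vase',412,295),('mug',405,357),('bowl',221,342),('jar',503,358)]:
        if n=='top': print(nm,P[int(v*.64),int(u*.64)])
E
```

```text
top table z -0.0008261220052696683
slab (((555.9285278320312, -140.5263671875), (176.09591674804688, 441.01287841796875), 23.549419403076172), np.float64(0.03639664096912182), 890)
batten (((521.9772338867188, -119.35391235351562), (69.0840835571289, 391.1533508300781), 32.75454330444336), np.float64(0.07261342542723877), 163)
seat (((510.32830810546875, 164.6454315185547), (329.5771789550781, 168.8608856201172), 21.15377426147461), np.float64(0.09459097021274712), 1022)
rim (((658.4057006835938, 258.9002990722656), (22.96957015991211, 106.22181701660156), 20.321027755737305), np.float64(0.09400321860485665), 104)
lip 563 [0.5024997  0.10677941 0.1081424 ] [0.67721682 0.27820587 0.14317493] (((508.817626953125, 129.14056396484375), (288.7058410644531, 134.4984588623047), 65.13941955566406), np.float64(0.11926816414085611), 556)
vase [ 0.60177925 -0.00341222  0.15897204]
mug [0.4682772  0.00780403 0.0031885 ]
bowl [0.50190825 0.46367965 0.01255993]
jar [ 0.46263282 -0.21869879  0.08586439]
scene table z 0.0003811729729566655
slab (((727.3240356445312, -461.60443115234375), (183.02574157714844, 670.9992065429688), 28.06978988647461), np.float64(0.03354761812682959), 1526)
batten (((614.6367797851562, -236.74319458007812), (98.7408676147461, 31.291622161865234), 76.98902130126953), np.float64(0.0641280959292508), 327)
seat (((750.1895751953125, -224.51068115234375), (113.4557113647461, 1064.891357421875), 17.67987823486328), np.float64(0.09062306486590851), 1030)
rim (((730.5235595703125, -177.56231689453125), (143.88441467285156, 1163.8446044921875), 16.624034881591797), np.float64(0.10220153034561692), 399)
lip 548 [0.50011199 0.09772378 0.10827855] [0.61716011 0.27538035 0.14165209] (((525.4467163085938, 256.1683349609375), (38.600677490234375, 317.5970458984375), 10.630610466003418), np.float64(0.1216522075532837), 538)
```

```bash
python3 - <<'E'
from h import *
c=np.load('top0.npy',allow_pickle=True).item()
a=c['image'][155:225,175:240]; b=c['image'][165:245,290:360]
a=cv2.resize(a,(400,430),interpolation=2); b=cv2.resize(b,(376,430),interpolation=2)
cv2.imwrite('pics/crop1.png',np.hstack([a,b]))
E
```

```text
(no output)
```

View pics/crop1.png

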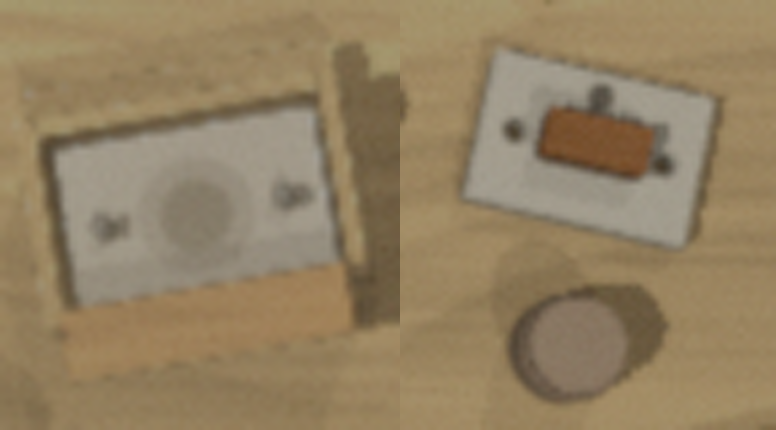

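The crop confirms the choice: a white slab with a brown batten, two holes and a pour hole, with the jar below it in the crop. My mask operation shifts pixels, so I am switching to colour contours cast onto the known height planes.

```bash
cat >> h.py <<'E'
def crect(c,mask,box,z):  # largest colour contour inside world box -> rect on plane z (mm)
    P=pts(c); x0,x1,y0,y1=box
    m=(mask&(P[...,0]>x0)&(P[...,0]<x1)&(P[...,1]>y0)&(P[...,1]<y1)).astype(np.uint8)
    m=cv2.morphologyEx(m,cv2.MORPH_OPEN,np.ones((3,3)))
    k=max(cv2.findContours(m,0,1)[0],key=cv2.contourArea)[:,0]
    w=np.array([ray(c,u,v,z)[:2]*1000 for u,v in k],np.float32)
    (x,y),(a,b),t=cv2.minAreaRect(w)
    if a>b: a,b,t=b,a,t-90   # t: angle of short side from x
    return np.round([x,y,a,b,(t+90)%180-90],1)
def masks(c):
    h=cv2.cvtColor(c['image'],cv2.COLOR_BGR2HSV).astype(int)
    return (h[...,1]<55)&(h[...,2]>95), (h[...,1]>130)&(h[...,0]<18)
E
python3 - <<'E'
from h import *
for n in('top','scene'):
    c=np.load(n+'0.npy',allow_pickle=True).item(); w,b=masks(c); P=pts(c); Z=P[...,2]
    print(n,'slab',crect(c,w&(Z<.05)&(Z>.015),(.5,.75,-.35,-.1),.03),'batten',crect(c,b&(Z>.05),(.5,.75,-.35,-.1),.066))
    print(' seat',crect(c,w&(Z>.07)&(Z<.1),(.5,.75,.05,.35),.085))
    for s,lo,hi,z in(('rim',.093,.106,.1),('lip',.11,.15,.131)):
        print(s,crect(c,(Z>lo)&(Z<hi),(.48,.75,.07,.31),z))
    for q in [(u,v) for u in(190,207,225) for v in range(196,216,2)] if n=='top' else []: print(np.round(P[q[1],q[0]],3),end='')
E
```

```text
top slab [ 606.6 -243.   110.4  160.8  -12.7] batten [ 606.8 -242.5   33.7   73.7  -10.9]
 seat [610.8 206.7  95.4 159.3  10.6]
rim [661.  258.5  13.6  98.2  10.2]
lip [535.  192.7  42.3 170.6  10.6]
[0.58  0.266 0.082][0.573 0.266 0.081][0.566 0.266 0.081][0.558 0.265 0.082][0.55  0.265 0.086][0.537 0.256 0.138][0.531 0.257 0.132][0.524 0.257 0.132][0.517 0.257 0.132][0.51  0.257 0.128][0.58  0.202 0.089][0.573 0.202 0.086][0.566 0.202 0.083][0.553 0.196 0.136][0.546 0.196 0.135][0.539 0.196 0.132][0.532 0.197 0.124][0.525 0.196 0.128][0.517 0.196 0.129][0.521 0.21  0.003][0.581 0.136 0.088][0.574 0.136 0.084][0.561 0.132 0.131][0.553 0.132 0.136][0.546 0.132 0.135][0.54  0.132 0.128][0.533 0.132 0.124][0.526 0.132 0.125][ 0.529  0.141 -0.001][ 0.522  0.141 -0.001]scene slab [ 609.  -248.   110.9  161.1  -12.8] batten [ 612.2 -251.7   38.9   79.9  -13.3]
 seat [605.5 206.1 109.2 151.2  10.8]
rim [637.1 117.5  47.8 129.8 -59.1]
lip [537.8 182.5  41.7 190.5  10.9]
```

>>> step_arm:
  increments:
    - {"tx":30,"ty":-32,"az":2,"claw":-1}
    - {"tx":30,"ty":-32,"az":2,"claw":-1}
    - {"tx":30,"ty":-32,"az":2,"claw":-1}
    - {"tx":30,"ty":-32,"az":2,"claw":-1}
    - {"tx":30,"ty":-32,"az":2,"claw":-1}
    - {"tx":30,"ty":-32,"az":2,"claw":-1}
    - {"tx":30,"ty":-32,"az":2,"claw":-1}
    - {"tx":30,"ty":-32,"az":2,"claw":-1}
    - {"tx":30,"ty":-32,"az":2,"claw":-1}
    - {"tx":30,"ty":-32,"az":2,"claw":-1}
    - {"tx":30,"ty":-32,"az":2,"claw":-1}
    - {"tx":30,"ty":-32,"az":2,"claw":-1}

```text
$.increments[0]: bad value
```

>>> step_arm:
  increments:
    - {"tx":30,"ty":-32,"tz":0,"ax":0,"ay":0,"az":2,"claw":-1}
    - {"tx":30,"ty":-32,"tz":0,"ax":0,"ay":0,"az":2,"claw":-1}
    - {"tx":30,"ty":-32,"tz":0,"ax":0,"ay":0,"az":2,"claw":-1}
    - {"tx":30,"ty":-32,"tz":0,"ax":0,"ay":0,"az":2,"claw":-1}
    - {"tx":30,"ty":-32,"tz":0,"ax":0,"ay":0,"az":2,"claw":-1}
    - {"tx":30,"ty":-32,"tz":0,"ax":0,"ay":0,"az":2,"claw":-1}
    - {"tx":30,"ty":-32,"tz":0,"ax":0,"ay":0,"az":2,"claw":-1}
    - {"tx":30,"ty":-32,"tz":0,"ax":0,"ay":0,"az":2,"claw":-1}
    - {"tx":30,"ty":-32,"tz":0,"ax":0,"ay":0,"az":2,"claw":-1}
    - {"tx":30,"ty":-32,"tz":0,"ax":0,"ay":0,"az":2,"claw":-1}
    - {"tx":30,"ty":-32,"tz":0,"ax":0,"ay":0,"az":2,"claw":-1}
    - {"tx":30,"ty":-32,"tz":0,"ax":0,"ay":0,"az":2,"claw":-1}

```text
time_s: 1.3
tcp_pos: [0.5257, 0.269, 0.2454]
eef_rot: [180.0, 0.0, 9.9]
contact_force: [1.0, 0.4, -0.0]
gripper_width: 0.0016
```

>>> step_arm:
  increments:
    - {"tx":27,"ty":-34,"tz":0,"ax":0,"ay":0,"az":0.7,"claw":-1}
    - {"tx":27,"ty":-35,"tz":0,"ax":0,"ay":0,"az":0,"claw":-1}
    - {"tx":0,"ty":0,"tz":-35,"ax":0,"ay":0,"az":0,"claw":-1}
    - {"tx":0,"ty":0,"tz":-35,"ax":0,"ay":0,"az":0,"claw":-1}
    - {"tx":0,"ty":0,"tz":-30,"ax":0,"ay":0,"az":0,"claw":-1}
    - {"tx":0,"ty":0,"tz":-15,"ax":0,"ay":0,"az":0,"claw":-1}
    - {"tx":0,"ty":0,"tz":-13,"ax":0,"ay":0,"az":0,"claw":-1}
    - {"tx":0,"ty":0,"tz":0,"ax":0,"ay":0,"az":0,"claw":-1}

```text
time_s: 2.1
tcp_pos: [0.5779, 0.201, 0.1156]
eef_rot: [179.9, 0.2, 10.5]
contact_force: [-0.0, -0.2, 0.7]
gripper_width: 0.0003
```

>>> step_arm:
  increments:
    - {"tx":-10,"ty":-2,"tz":0,"ax":0,"ay":0,"az":0,"claw":-1}
    - {"tx":-10,"ty":-2,"tz":0,"ax":0,"ay":0,"az":0,"claw":-1}
    - {"tx":-10,"ty":-2,"tz":0,"ax":0,"ay":0,"az":0,"claw":-1}
    - {"tx":-10,"ty":-2,"tz":0,"ax":0,"ay":0,"az":0,"claw":-1}
    - {"tx":-10,"ty":-2,"tz":0,"ax":0,"ay":0,"az":0,"claw":-1}
    - {"tx":-10,"ty":-2,"tz":-3,"ax":0,"ay":0,"az":0,"claw":-1}
    - {"tx":-10,"ty":-2,"tz":-4,"ax":0,"ay":0,"az":0,"claw":-1}
    - {"tx":-10,"ty":-2,"tz":-4,"ax":0,"ay":0,"az":0,"claw":-1}
    - {"tx":-8,"ty":-1.5,"tz":-4,"ax":0,"ay":0,"az":0,"claw":-1}
    - {"tx":-6,"ty":-1,"tz":-3,"ax":0,"ay":0,"az":0,"claw":-1}
    - {"tx":0,"ty":0,"tz":0,"ax":0,"ay":0,"az":0,"claw":-1}

```text
time_s: 3.2
tcp_pos: [0.4835, 0.1823, 0.0989]
eef_rot: [179.9, 0.1, 10.6]
contact_force: [0.4, -0.6, 0.0]
gripper_width: 0.0005
```

```bash
python3 - <<'E'
from h import *
for n in['scene']:
    c=cap(n); cv2.imwrite(f'pics/{n}1.png',cv2.resize(c['image'][110:240,220:350],(700,600) if 0 else (600,600),interpolation=2))
print(r.get_state()['contact_force'],r.get_state()['tcp_pos'])
E
```

```text
[0.4814196  0.21027545 1.46121959] [0.48412805 0.18261956 0.09925484]
```

View pics/scene1.png

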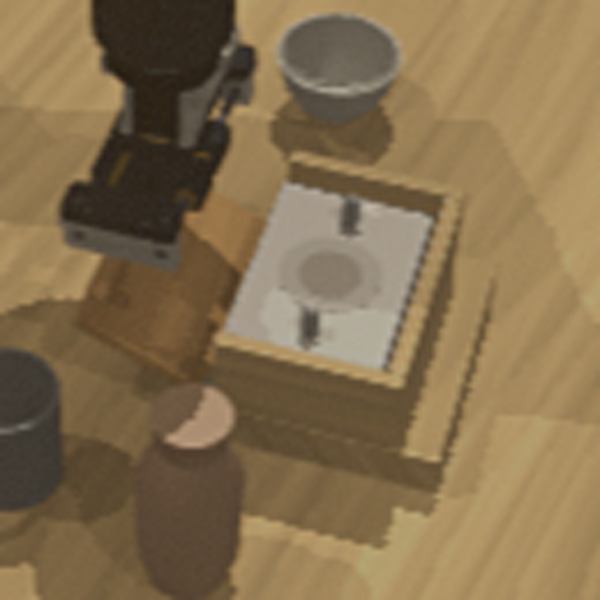

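The crop shows the front swung down, with the gripper at (170,230) inside its lip and both pins clear at (350,215) and (310,325). I will pull a little more until it meets the stop.

>>> step_arm:
  increments:
    - {"tx":-3,"ty":-0.6,"tz":0,"ax":0,"ay":0,"az":0,"claw":-1}
    - {"tx":-3,"ty":-0.6,"tz":0,"ax":0,"ay":0,"az":0,"claw":-1}

```text
time_s: 3.45
tcp_pos: [0.4814, 0.1827, 0.1001]
eef_rot: [-180.0, -0.3, 10.6]
contact_force: [22.2, -3.8, -16.2]
gripper_width: 0.0003
```

>>> step_arm:
  increments:
    - {"tx":-3,"ty":-0.6,"tz":0,"ax":0,"ay":0,"az":0,"claw":-1}
    - {"tx":-2,"ty":-0.4,"tz":0,"ax":0,"ay":0,"az":0,"claw":-1}

```text
time_s: 3.65
tcp_pos: [0.4808, 0.1829, 0.1005]
eef_rot: [-179.9, -0.7, 10.7]
contact_force: [44.6, -9.0, -33.4]
gripper_width: 0.0007
```

>>> step_arm:
  increments:
    - {"tx":18,"ty":3,"tz":0,"ax":0,"ay":0,"az":0,"claw":-1}
    - {"tx":0,"ty":0,"tz":40,"ax":0,"ay":0,"az":0,"claw":-1}
    - {"tx":0,"ty":0,"tz":45,"ax":0,"ay":0,"az":0,"claw":-1}
    - {"tx":0,"ty":0,"tz":45,"ax":0,"ay":0,"az":0,"claw":-1}
    - {"tx":0,"ty":0,"tz":30,"ax":0,"ay":0,"az":-8,"claw":1}
    - {"tx":8,"ty":-32,"tz":0,"ax":0,"ay":0,"az":-8,"claw":1}
    - {"tx":8,"ty":-32,"tz":0,"ax":0,"ay":0,"az":-8,"claw":1}
    - {"tx":8,"ty":-32,"tz":0,"ax":0,"ay":0,"az":-8,"claw":1}
    - {"tx":8,"ty":-32,"tz":0,"ax":0,"ay":0,"az":-8,"claw":1}
    - {"tx":8,"ty":-32,"tz":0,"ax":0,"ay":0,"az":-8,"claw":1}
    - {"tx":8,"ty":-32,"tz":0,"ax":0,"ay":0,"az":-8,"claw":1}
    - {"tx":8,"ty":-32,"tz":0,"ax":0,"ay":0,"az":-8,"claw":1}

```text
time_s: 4.85
tcp_pos: [0.5478, -0.0416, 0.2597]
eef_rot: [180.0, 0.0, -53.8]
contact_force: [0.8, 0.7, -0.0]
gripper_width: 0.0588
```

```bash
python3 - <<'E'
from h import *
for n in('top','scene'):
    c=cap(n); w,b=masks(c); P=pts(c); Z=P[...,2]
    np.save(n+'1.npy',c,allow_pickle=True)
    print(n,' seat',crect(c,w&(Z>.07)&(Z<.1),(.5,.75,.05,.35),.085))
    for L in ((.37,.52,.05,.30),):
        k=(Z>.04)&(Z<.12)&(P[...,0]>L[0])&(P[...,0]<L[1])&(P[...,1]>L[2])&(P[...,1]<L[3])
        q=P[k]; print('front pts',len(q),np.percentile(q,[1,50,99],axis=0).round(3))
a=np.load('top1.npy',allow_pickle=True).item()['image'][150:230,165:245]; s=c['image'][130:210,255:335]
cv2.imwrite('pics/seat.png',np.hstack([cv2.resize(x,(400,400),interpolation=2) for x in(a,s)]))
E
```

```text
top  seat [646.  213.8  31.3 158.8  14.8]
front pts 62 [[0.433 0.094 0.057]
 [0.473 0.106 0.081]
 [0.502 0.263 0.107]]
scene  seat [605.1 205.7 110.1 151.   10.8]
front pts 338 [[0.453 0.09  0.043]
 [0.493 0.12  0.061]
 [0.52  0.255 0.104]]
```

View pics/seat.png

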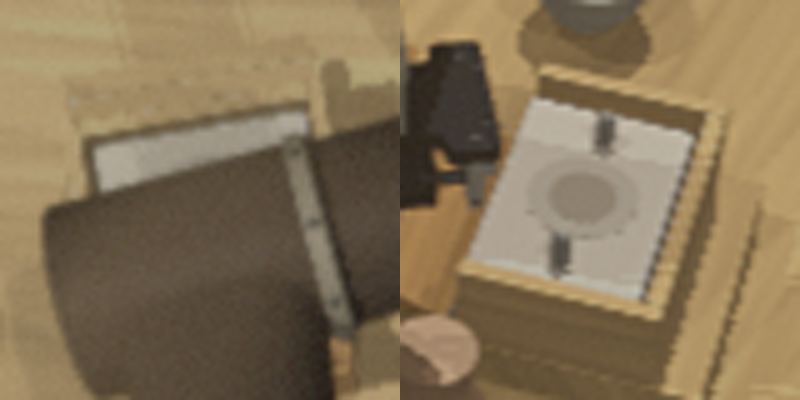

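>>> step_arm:
  increments:
    - {"tx":9,"ty":-29,"tz":0,"ax":0,"ay":0,"az":-7,"claw":1}
    - {"tx":9,"ty":-29,"tz":0,"ax":0,"ay":0,"az":-7,"claw":1}
    - {"tx":9,"ty":-29,"tz":0,"ax":0,"ay":0,"az":-7,"claw":1}
    - {"tx":9,"ty":-29,"tz":0,"ax":0,"ay":0,"az":-7,"claw":1}
    - {"tx":8,"ty":-29,"tz":0,"ax":0,"ay":0,"az":-7,"claw":1}
    - {"tx":8,"ty":-28,"tz":0,"ax":0,"ay":0,"az":-7,"claw":1}
    - {"tx":8,"ty":-28,"tz":0,"ax":0,"ay":0,"az":-7,"claw":1}
    - {"tx":0,"ty":0,"tz":-40,"ax":0,"ay":0,"az":0,"claw":1}
    - {"tx":0,"ty":0,"tz":-40,"ax":0,"ay":0,"az":0,"claw":1}
    - {"tx":0,"ty":0,"tz":-40,"ax":0,"ay":0,"az":0,"claw":1}
    - {"tx":0,"ty":0,"tz":0,"ax":0,"ay":0,"az":0,"claw":1}

```text
time_s: 6.05
tcp_pos: [0.6041, -0.2401, 0.1336]
eef_rot: [179.4, 0.0, -102.5]
contact_force: [-0.2, 0.2, 0.2]
gripper_width: 0.0881
```

```bash
python3 - <<'E'
from h import *
c=cap('top'); w,b=masks(c); P=pts(c); Z=P[...,2]; np.save('top2.npy',c,allow_pickle=True)
s=r.get_state(); print(s['tcp_pos'],s['eef_rot'])
k=(Z>.07)&(Z<.097)&(P[...,0]>.53)&(P[...,0]<.68)&(P[...,1]>.1)&(P[...,1]<.3)
print('seat',crect(c,w&k,(.5,.75,.05,.35),.085))
# front in box frame: side profile
a=np.deg2rad(10.6); o=np.array([.6045,.205])
d=P[...,:2]-o; bx=d@[np.cos(a),np.sin(a)]; by=d@[-np.sin(a),np.cos(a)]
k=(abs(by)<.07)&(bx<-.05)&(bx>-.2)&(Z>.02)
for x in np.arange(-.17,-.05,.01):
    q=Z[k&(bx>=x)&(bx<x+.01)]; print(round(x+.005,3),len(q),np.median(q).round(3) if len(q) else '')
A=cv2.resize(c['image'][150:230,165:245],(400,400),interpolation=2)
sc=cap('scene'); u,v=proj(sc,s['tcp_pos']).astype(int); B=cv2.resize(sc['image'][v-50:v+50,u-50:u+50],(400,400),interpolation=2)
cv2.imwrite('pics/g2.png',np.hstack([A,B]))
np.save('scene2.npy',sc,allow_pickle=True)
E
```

```text
[ 0.60624849 -0.24073137  0.13738203] [ 1.79664778e+02 -3.37117367e-02 -1.02412421e+02]
seat [603.5 205.4 110.3 159.3  10.4]
-0.165 13 0.07
-0.155 118 0.08
-0.145 113 0.099
-0.135 75 0.075
-0.125 97 0.062
-0.115 93 0.058
-0.105 96 0.053
-0.095 94 0.049
-0.085 90 0.045
-0.075 92 0.039
-0.065 84 0.035
-0.055 156 0.062
```

View pics/g2.png

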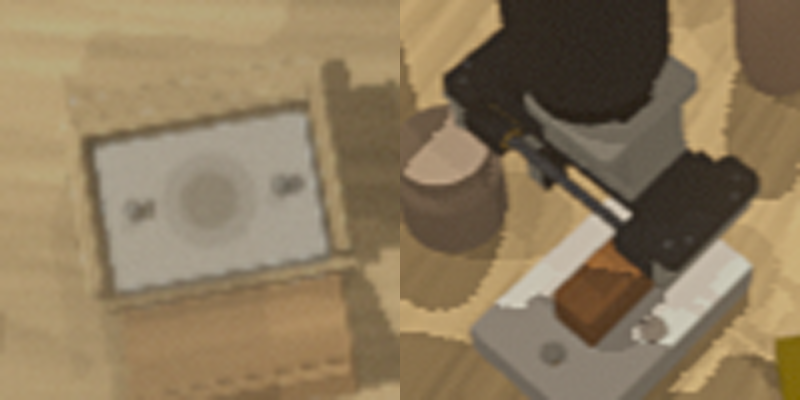

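The left crop shows the front fully down: its profile slopes at 24°, which matches 1.15 rad. The pins are at crop (140,210) and (290,185). The right crop shows the open fingers straddling the batten, with the jar clear. Next I go down and grip.

>>> step_arm:
  increments:
    - {"tx":1,"ty":-3,"tz":-30,"ax":0,"ay":0,"az":-0.3,"claw":1}
    - {"tx":0,"ty":0,"tz":-30,"ax":0,"ay":0,"az":0,"claw":1}
    - {"tx":0,"ty":0,"tz":-15,"ax":0,"ay":0,"az":0,"claw":1}
    - {"tx":0,"ty":0,"tz":-8,"ax":0,"ay":0,"az":0,"claw":1}
    - {"tx":0,"ty":0,"tz":0,"ax":0,"ay":0,"az":0,"claw":1}
    - {"tx":0,"ty":0,"tz":0,"ax":0,"ay":0,"az":0,"claw":1}

```text
time_s: 6.75
tcp_pos: [0.6101, -0.2443, 0.0582]
eef_rot: [-179.9, -0.0, -102.7]
contact_force: [-0.6, 0.4, -0.7]
gripper_width: 0.0874
```

>>> step_arm:
  increments:
    - {"tx":0,"ty":0,"tz":0,"ax":0,"ay":0,"az":0,"claw":-1}
    - {"tx":0,"ty":0,"tz":0,"ax":0,"ay":0,"az":0,"claw":-1}
    - {"tx":0,"ty":0,"tz":0,"ax":0,"ay":0,"az":0,"claw":-1}
    - {"tx":0,"ty":0,"tz":0,"ax":0,"ay":0,"az":0,"claw":-1}
    - {"tx":0,"ty":0,"tz":0,"ax":0,"ay":0,"az":0,"claw":-1}
    - {"tx":0,"ty":0,"tz":0,"ax":0,"ay":0,"az":0,"claw":-1}
    - {"tx":0,"ty":0,"tz":0,"ax":0,"ay":0,"az":0,"claw":-1}
    - {"tx":0,"ty":0,"tz":0,"ax":0,"ay":0,"az":0,"claw":-1}
  newtons: 40

```text
time_s: 7.55
tcp_pos: [0.6086, -0.2442, 0.0565]
eef_rot: [180.0, -0.0, -102.7]
contact_force: [-2.0, 0.1, 1.6]
gripper_width: 0.0356
```

The opening is 35.6 mm, which fits the 36 mm batten. Lifting.

>>> step_arm:
  increments:
    - {"tx":0,"ty":0,"tz":5,"ax":0,"ay":0,"az":0,"claw":-1}
    - {"tx":0,"ty":0,"tz":20,"ax":0,"ay":0,"az":0,"claw":-1}
    - {"tx":0,"ty":0,"tz":30,"ax":0,"ay":0,"az":0,"claw":-1}
    - {"tx":0,"ty":0,"tz":35,"ax":0,"ay":0,"az":0,"claw":-1}
    - {"tx":0,"ty":0,"tz":35,"ax":0,"ay":0,"az":0,"claw":-1}
    - {"tx":0,"ty":0,"tz":35,"ax":0,"ay":0,"az":0,"claw":-1}
    - {"tx":0,"ty":0,"tz":25,"ax":0,"ay":0,"az":0,"claw":-1}
    - {"tx":0,"ty":0,"tz":10,"ax":0,"ay":0,"az":0,"claw":-1}
    - {"tx":0,"ty":0,"tz":0,"ax":0,"ay":0,"az":0,"claw":-1}
  newtons: 50

```text
time_s: 8.45
tcp_pos: [0.6091, -0.244, 0.2522]
eef_rot: [-179.9, 0.0, -102.7]
contact_force: [-0.2, -0.7, -6.9]
gripper_width: 0.0358
```

>>> step_arm:
  increments:
    - {"tx":0,"ty":15,"tz":0,"ax":0,"ay":0,"az":1,"claw":-1}
    - {"tx":0,"ty":25,"tz":0,"ax":0,"ay":0,"az":2,"claw":-1}
    - {"tx":0,"ty":30,"tz":0,"ax":0,"ay":0,"az":2,"claw":-1}
    - {"tx":0,"ty":30,"tz":0,"ax":0,"ay":0,"az":2,"claw":-1}
    - {"tx":0,"ty":30,"tz":0,"ax":0,"ay":0,"az":2,"claw":-1}
    - {"tx":0,"ty":30,"tz":0,"ax":0,"ay":0,"az":2,"claw":-1}
    - {"tx":0,"ty":30,"tz":0,"ax":0,"ay":0,"az":2,"claw":-1}
    - {"tx":0,"ty":30,"tz":0,"ax":0,"ay":0,"az":2,"claw":-1}
    - {"tx":0,"ty":30,"tz":0,"ax":0,"ay":0,"az":2,"claw":-1}
    - {"tx":0,"ty":30,"tz":0,"ax":0,"ay":0,"az":2,"claw":-1}
    - {"tx":0,"ty":30,"tz":0,"ax":0,"ay":0,"az":1,"claw":-1}
    - {"tx":0,"ty":30,"tz":0,"ax":0,"ay":0,"az":1,"claw":-1}

```text
time_s: 9.65
tcp_pos: [0.6074, 0.0974, 0.249]
eef_rot: [179.8, -0.0, -81.7]
contact_force: [1.1, 1.0, -7.0]
gripper_width: 0.0359
```

>>> step_arm:
  increments:
    - {"tx":0,"ty":30,"tz":0,"ax":0,"ay":0,"az":1,"claw":-1}
    - {"tx":-2,"ty":30,"tz":0,"ax":0,"ay":0,"az":1,"claw":-1}
    - {"tx":-2,"ty":30,"tz":0,"ax":0,"ay":0,"az":0,"claw":-1}
    - {"tx":-1,"ty":19,"tz":0,"ax":0,"ay":0,"az":0,"claw":-1}
    - {"tx":0,"ty":0,"tz":-20,"ax":0,"ay":0,"az":0,"claw":-1}
    - {"tx":0,"ty":0,"tz":-25,"ax":0,"ay":0,"az":0,"claw":-1}
    - {"tx":0,"ty":0,"tz":-20,"ax":0,"ay":0,"az":0,"claw":-1}
    - {"tx":0,"ty":0,"tz":0,"ax":0,"ay":0,"az":0,"claw":-1}
    - {"tx":0,"ty":0,"tz":0,"ax":0,"ay":0,"az":0,"claw":-1}

```text
time_s: 10.55
tcp_pos: [0.6035, 0.2046, 0.1858]
eef_rot: [179.9, -0.1, -79.7]
contact_force: [0.9, 0.0, -5.2]
gripper_width: 0.036
```

```bash
python3 - <<'E'
from h import *
s=r.get_state(); tz=s['tcp_pos'][2]; zs=tz-.0565+.030; print(s['tcp_pos'],s['eef_rot'],s['contact_force'],zs)
out=[]
for n in('top','scene'):
    c=cap(n); w,b=masks(c); P=pts(c); Z=P[...,2]; np.save(n+'3.npy',c,allow_pickle=True)
    print(n,'slab',crect(c,w&(abs(Z-zs)<.02),(.5,.75,.05,.35),zs))
    out.append(cv2.resize(c['image'][140:230,160:250] if n=='top' else c['image'][100:200,250:350],(400,400),interpolation=2))
cv2.imwrite('pics/g3.png',np.hstack(out))
E
```

```text
[0.60351862 0.20461927 0.1857891 ] [ 1.79889483e+02 -7.01347581e-02 -7.97221611e+01] [ 9.30209010e-01  3.00548385e-03 -5.20145526e+00] 0.15928909713049577
top slab [610.6 151.4  53.8 110.3 -79.6]
scene slab [616.6 152.4  67.4 111.9 -71.4]
```

View pics/g3.png

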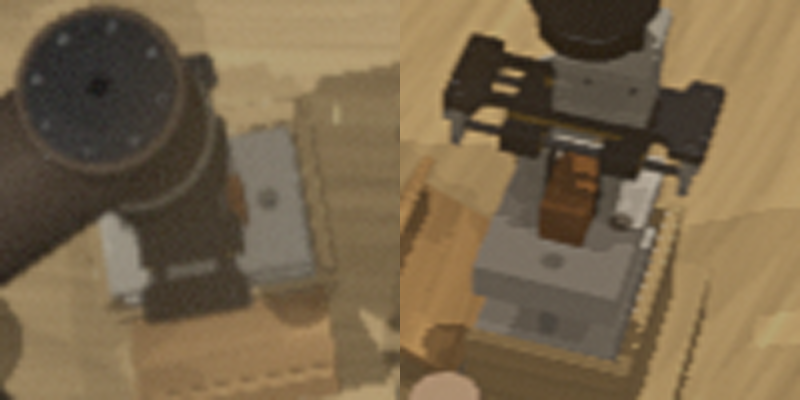

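```bash
python3 - <<'E'
from h import *
def blob(c,u,v,rad,z,thr=None):  # dark blob centroid near (u,v)
    g=cv2.cvtColor(c['image'],6).astype(float)[int(v)-rad:int(v)+rad+1,int(u)-rad:int(u)+rad+1]
    w=np.clip(np.percentile(g,75)-12-g,0,None); yy,xx=np.mgrid[:g.shape[0],:g.shape[1]]
    a=int(u)-rad+(w*xx).sum()/w.sum(); b=int(v)-rad+(w*yy).sum()/w.sum()
    return np.round([a,b],1),np.round(ray(c,a,b,z)*1000,1)[:2]
L=lambda n:np.load(n+'.npy',allow_pickle=True).item()
zs=.1593
print('top hole',blob(L('top3'),220.3,184.8,4,zs)); print('scene hole',blob(L('scene3'),288,165,4,zs))
print('top pins z~.097',blob(L('top2'),193,192,5,.097),blob(L('top2'),223,187,5,.097))
print('scene pins z~.097',blob(L('scene2'),296,156.7,5,.097),blob(L('scene2'),287,180.5,5,.097))
E
```

```text
top hole (array([219.9, 184.5]), array([612.9, 149.5]))
scene hole (array([288. , 164.7]), array([615.5, 149. ]))
top pins z~.097 (array([192.8, 191.8]), array([594.5, 254.1])) (array([223.9, 186. ]), array([616.9, 139.8]))
scene pins z~.097 (array([296.1, 154.6]), array([595.8, 258.8])) (array([286.5, 180.3]), array([617.9, 142.7]))
```

```bash
python3 - <<'E'
from h import *
L=lambda n:np.load(n+'.npy',allow_pickle=True).item()
a=np.deg2rad(10.4); ex=np.array([np.cos(a),np.sin(a)]); ey=np.array([-ex[1],ex[0]]); o=np.array([.6035,.2046])
def edges(c,z,tol,yr,white):
    P=pts(c); w,_=masks(c); v,u=np.mgrid[:384,:512]
    oc=-c['R'].T@c['t']; q=np.dstack([(u-c['cx'])/c['fx'],(v-c['cy'])/c['fy'],np.ones(u.shape)])@c['R']
    W=oc+q*((z-oc[2])/q[...,2])[...,None]
    bx,by=(W[...,:2]-o)@ex*1000,(W[...,:2]-o)@ey*1000
    m=(abs(P[...,2]-z)<tol)&(abs(bx)<75)&(abs(by)<95)
    if white: m&=cv2.cvtColor(c['image'],40)[...,1]<60
    r1=[]; 
    for y in np.arange(*yr,4):
        s=m&(abs(by-y)<2.5); 
        if s.sum()>8: r1.append((bx[s].min(),bx[s].max()))
    r2=[]
    for x in np.arange(-45,46,4):
        s=m&(abs(bx-x)<2.5)
        if s.sum()>5: r2.append((by[s].min(),by[s].max()))
    return np.round(np.median(r1,0),1) if r1 else None,np.round(np.median(r2,0),1) if r2 else None
for n,k in(('top',2),('scene',2)): print(n,'seat x,y',edges(L(n+str(k)),.085,.008,(-50,-20),True), edges(L(n+str(k)),.085,.008,(-50,50),True))
for n in('top','scene'): print(n,'slab x,y',edges(L(n+'3'),.1593,.008,(-75,-48),True))
E
```

```text
top seat x,y (array([-53.7,  53.1]), array([-77. ,  78.2])) (array([-53.4,  53.6]), array([-77. ,  78.2]))
scene seat x,y (array([-51.7,  55.2]), array([-73.1,  74.7])) (array([-51.6,  54.8]), array([-73.1,  74.7]))
top slab x,y (array([-53.8,  52.5]), array([-78.8,  75.7]))
scene slab x,y (array([-50.7,  54.4]), array([-88.4,  50.3]))
```

>>> step_arm:
  increments:
    - {"tx":0,"ty":2,"tz":0,"ax":0,"ay":0,"az":0.1,"claw":-1}
    - {"tx":0,"ty":0,"tz":-10,"ax":0,"ay":0,"az":0,"claw":-1}
    - {"tx":0,"ty":0,"tz":-10,"ax":0,"ay":0,"az":0,"claw":-1}
    - {"tx":0,"ty":0,"tz":-4,"ax":0,"ay":0,"az":0,"claw":-1}
    - {"tx":0,"ty":0,"tz":-4,"ax":0,"ay":0,"az":0,"claw":-1}
    - {"tx":0,"ty":0,"tz":0,"ax":0,"ay":0,"az":0,"claw":-1}

```text
time_s: 11.25
tcp_pos: [0.6036, 0.2066, 0.1577]
eef_rot: [179.9, -0.0, -79.6]
contact_force: [0.3, -0.3, -6.0]
gripper_width: 0.0357
```

Seven millimetres past the pin tips without added force, so both pins are entering the holes. Continuing down in small steps.

>>> step_arm:
  increments:
    - {"tx":0,"ty":0,"tz":-3,"ax":0,"ay":0,"az":0,"claw":-1}
    - {"tx":0,"ty":0,"tz":-3,"ax":0,"ay":0,"az":0,"claw":-1}
    - {"tx":0,"ty":0,"tz":-3,"ax":0,"ay":0,"az":0,"claw":-1}
    - {"tx":0,"ty":0,"tz":0,"ax":0,"ay":0,"az":0,"claw":-1}

```text
time_s: 11.65
tcp_pos: [0.6036, 0.2067, 0.149]
eef_rot: [180.0, -0.0, -79.6]
contact_force: [-0.4, 0.1, -5.1]
gripper_width: 0.0357
```

>>> step_arm:
  increments:
    - {"tx":0,"ty":0,"tz":-3,"ax":0,"ay":0,"az":0,"claw":-1}
    - {"tx":0,"ty":0,"tz":-2,"ax":0,"ay":0,"az":0,"claw":-1}
    - {"tx":0,"ty":0,"tz":-1,"ax":0,"ay":0,"az":0,"claw":-1}
    - {"tx":0,"ty":0,"tz":0,"ax":0,"ay":0,"az":0,"claw":-1}

```text
time_s: 12.05
tcp_pos: [0.6038, 0.2067, 0.1433]
eef_rot: [180.0, -0.0, -79.6]
contact_force: [-0.2, -0.3, -6.3]
gripper_width: 0.0358
```

>>> step_arm:
  increments:
    - {"tx":0,"ty":0,"tz":-1,"ax":0,"ay":0,"az":0,"claw":-1}
    - {"tx":0,"ty":0,"tz":-1,"ax":0,"ay":0,"az":0,"claw":-1}
    - {"tx":0,"ty":0,"tz":0,"ax":0,"ay":0,"az":0,"claw":-1}

```text
time_s: 12.35
tcp_pos: [0.604, 0.2068, 0.1416]
eef_rot: [-180.0, 0.0, -79.6]
contact_force: [0.3, 1.0, -6.1]
gripper_width: 0.0355
```

>>> step_arm:
  increments:
    - {"tx":0,"ty":0,"tz":-1,"ax":0,"ay":0,"az":0,"claw":-1}
    - {"tx":0,"ty":0,"tz":-0.5,"ax":0,"ay":0,"az":0,"claw":-1}
    - {"tx":0,"ty":0,"tz":0,"ax":0,"ay":0,"az":0,"claw":-1}

```text
time_s: 12.65
tcp_pos: [0.604, 0.2069, 0.1415]
eef_rot: [-180.0, 0.0, -79.6]
contact_force: [-4.1, -0.2, 5.3]
gripper_width: 0.0357
```

Contact felt: the force went from -6 to +5 N at the expected height. I release and go up.

>>> step_arm:
  increments:
    - {"tx":0,"ty":0,"tz":0,"ax":0,"ay":0,"az":0,"claw":0}
    - {"tx":0,"ty":0,"tz":0,"ax":0,"ay":0,"az":0,"claw":0}
    - {"tx":0,"ty":0,"tz":0,"ax":0,"ay":0,"az":0,"claw":0.5}
    - {"tx":0,"ty":0,"tz":0,"ax":0,"ay":0,"az":0,"claw":0.5}
    - {"tx":0,"ty":0,"tz":10,"ax":0,"ay":0,"az":0,"claw":0.5}
    - {"tx":0,"ty":0,"tz":25,"ax":0,"ay":0,"az":0,"claw":0.5}
    - {"tx":0,"ty":0,"tz":40,"ax":0,"ay":0,"az":0,"claw":0.5}
    - {"tx":0,"ty":0,"tz":40,"ax":0,"ay":0,"az":0,"claw":-1}

```text
time_s: 13.45
tcp_pos: [0.6038, 0.2066, 0.2567]
eef_rot: [180.0, -0.0, -79.6]
contact_force: [0.8, 1.2, -0.8]
gripper_width: 0.0615
```

>>> step_arm:
  increments:
    - {"tx":-16,"ty":-3,"tz":0,"ax":0,"ay":0,"az":7.5,"claw":-1}
    - {"tx":-16,"ty":-3,"tz":0,"ax":0,"ay":0,"az":7.5,"claw":-1}
    - {"tx":-16,"ty":-3,"tz":0,"ax":0,"ay":0,"az":7.5,"claw":-1}
    - {"tx":-16,"ty":-3,"tz":0,"ax":0,"ay":0,"az":7.5,"claw":-1}
    - {"tx":-16,"ty":-3,"tz":0,"ax":0,"ay":0,"az":7.5,"claw":-1}
    - {"tx":-16,"ty":-3,"tz":0,"ax":0,"ay":0,"az":7.5,"claw":-1}
    - {"tx":-16,"ty":-3,"tz":0,"ax":0,"ay":0,"az":7.5,"claw":-1}
    - {"tx":-16,"ty":-3,"tz":0,"ax":0,"ay":0,"az":7.5,"claw":-1}
    - {"tx":-16,"ty":-3,"tz":0,"ax":0,"ay":0,"az":7.5,"claw":-1}
    - {"tx":-16,"ty":-3,"tz":0,"ax":0,"ay":0,"az":7.5,"claw":-1}
    - {"tx":-16,"ty":-3,"tz":0,"ax":0,"ay":0,"az":7.5,"claw":-1}
    - {"tx":-11,"ty":-1,"tz":0,"ax":0,"ay":0,"az":7.5,"claw":-1}

```text
time_s: 14.65
tcp_pos: [0.4162, 0.1725, 0.256]
eef_rot: [-180.0, -0.1, 10.7]
contact_force: [0.2, 0.8, -0.4]
gripper_width: 0.0005
```

>>> step_arm:
  increments:
    - {"tx":0,"ty":0,"tz":-20,"ax":1.1,"ay":-5.9,"az":0,"claw":-1}
    - {"tx":0,"ty":0,"tz":-20,"ax":1.1,"ay":-5.9,"az":0,"claw":-1}
    - {"tx":0,"ty":0,"tz":-20,"ax":1.1,"ay":-5.9,"az":0,"claw":-1}
    - {"tx":0,"ty":0,"tz":-20,"ax":1.1,"ay":-5.9,"az":0,"claw":-1}
    - {"tx":0,"ty":0,"tz":0,"ax":1.1,"ay":-5.9,"az":0,"claw":-1}
    - {"tx":0,"ty":0,"tz":0,"ax":0,"ay":0,"az":0,"claw":-1}

```text
time_s: 15.25
tcp_pos: [0.4402, 0.1828, 0.2181]
eef_rot: [-179.6, -26.8, 10.3]
contact_force: [-0.2, -1.0, -0.6]
gripper_width: 0.0003
```

```bash
python3 - <<'E'
from h import *
s=r.get_state(); print(s['joints'].round(1),s['tcp_pos'],s['eef_rot'],s['contact_force'])
P=[]
for n in('top','scene'):
    c=cap(n); w,b=masks(c); Z=pts(c)[...,2]
    print(n,crect(c,w&(abs(Z-.115)<.02),(.5,.75,.05,.35),.115), np.median(Z[(abs(Z-.115)<.012)&w]))
    P.append(cv2.resize(c['image'][140:230,165:255] if n=='top' else c['image'][110:210,240:340],(400,400),interpolation=2))
cv2.imwrite('pics/g4.png',np.hstack(P))
E
```

```text
[ 56.1 -12.2 -58.1  39.1 -30.3  12.6] [0.44017794 0.18279885 0.2181247 ] [-179.59434039  -26.84089028   10.33965222] [-0.19436506 -0.98942927 -0.5927109 ]
top [602.4 205.8 111.8 159.4  10.2] 0.11496824439211399
scene [606.  202.4 110.9 162.   10.3] 0.1146440762285332
```

View pics/g4.png

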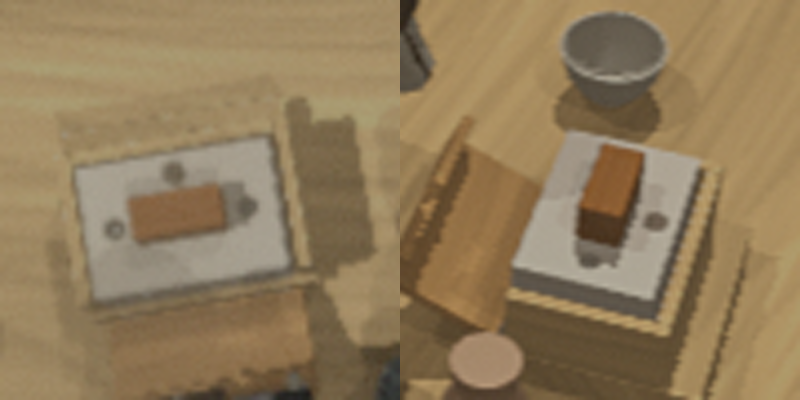

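The mould lies flush: its top face measures 0.115 m, and it is centred and square in both crops. The inward tilt is out of reach (joint 3 is at its limit). I will go upright and push the lip up from outside with closed fingers.

>>> step_arm:
  increments:
    - {"tx":0,"ty":0,"tz":0,"ax":-1.2,"ay":6.6,"az":0,"claw":-1}
    - {"tx":0,"ty":0,"tz":0,"ax":-1.2,"ay":6.6,"az":0,"claw":-1}
    - {"tx":0,"ty":0,"tz":0,"ax":-1.2,"ay":6.6,"az":0,"claw":-1}
    - {"tx":0,"ty":0,"tz":0,"ax":-1.2,"ay":6.6,"az":0,"claw":-1}
    - {"tx":-9,"ty":-8,"tz":0,"ax":0,"ay":0,"az":0,"claw":-1}
    - {"tx":0,"ty":0,"tz":0,"ax":0,"ay":0,"az":0,"claw":-1}

```text
time_s: 15.95
tcp_pos: [0.4318, 0.1701, 0.2136]
eef_rot: [179.8, -1.1, 10.1]
contact_force: [-1.2, -0.0, -0.2]
gripper_width: 0.0002
```

Now the finger goes down outside the lip.

>>> step_arm:
  increments:
    - {"tx":-1,"ty":5,"tz":-30,"ax":0,"ay":1,"az":0.3,"claw":-1}
    - {"tx":0,"ty":0,"tz":-35,"ax":0,"ay":0,"az":0,"claw":-1}
    - {"tx":0,"ty":0,"tz":-30,"ax":0,"ay":0,"az":0,"claw":-1}
    - {"tx":0,"ty":0,"tz":-10,"ax":0,"ay":0,"az":0,"claw":-1}
    - {"tx":0,"ty":0,"tz":0,"ax":0,"ay":0,"az":0,"claw":-1}

```text
time_s: 16.45
tcp_pos: [0.4303, 0.1751, 0.1094]
eef_rot: [180.0, -0.1, 10.5]
contact_force: [0.3, -0.3, 1.0]
gripper_width: 0.0002
```

>>> step_arm:
  increments:
    - {"tx":5,"ty":1,"tz":0,"ax":0,"ay":0,"az":0,"claw":-1}
    - {"tx":5,"ty":1,"tz":0,"ax":0,"ay":0,"az":0,"claw":-1}
    - {"tx":3,"ty":0.5,"tz":0,"ax":0,"ay":0,"az":0,"claw":-1}
    - {"tx":0,"ty":0,"tz":0,"ax":0,"ay":0,"az":0,"claw":-1}

```text
time_s: 16.85
tcp_pos: [0.4454, 0.1788, 0.111]
eef_rot: [-179.9, -0.4, 10.5]
contact_force: [-0.8, -0.4, 0.1]
gripper_width: 0.0005
```

>>> step_arm:
  increments:
    - {"tx":3,"ty":0.5,"tz":0,"ax":0,"ay":0,"az":0,"claw":-1}
    - {"tx":0,"ty":0,"tz":0,"ax":0,"ay":0,"az":0,"claw":-1}

```text
time_s: 17.05
tcp_pos: [0.4473, 0.1787, 0.1103]
eef_rot: [-179.9, -0.2, 10.5]
contact_force: [-3.6, -0.4, 2.7]
gripper_width: 0.0005
```

>>> step_arm:
  increments:
    - {"tx":2,"ty":0.4,"tz":0,"ax":0,"ay":0,"az":0,"claw":-1}
    - {"tx":0,"ty":0,"tz":0,"ax":0,"ay":0,"az":0,"claw":-1}

```text
time_s: 17.25
tcp_pos: [0.4477, 0.1787, 0.1102]
eef_rot: [-179.9, -0.1, 10.4]
contact_force: [-12.0, 1.6, 10.4]
gripper_width: 0.0003
```

>>> step_arm:
  increments:
    - {"tx":4,"ty":0.7,"tz":4,"ax":0,"ay":0,"az":0,"claw":-1}
    - {"tx":4,"ty":0.7,"tz":4,"ax":0,"ay":0,"az":0,"claw":-1}
    - {"tx":0,"ty":0,"tz":0,"ax":0,"ay":0,"az":0,"claw":-1}

```text
time_s: 17.55
tcp_pos: [0.4548, 0.18, 0.1184]
eef_rot: [-179.9, 0.0, 10.4]
contact_force: [-19.2, 2.6, 17.3]
gripper_width: 0.0002
```

>>> step_arm:
  increments:
    - {"tx":5,"ty":0.9,"tz":4.5,"ax":0,"ay":0,"az":0,"claw":-1}
    - {"tx":5,"ty":0.9,"tz":4.5,"ax":0,"ay":0,"az":0,"claw":-1}
    - {"tx":5,"ty":0.9,"tz":4.5,"ax":0,"ay":0,"az":0,"claw":-1}
    - {"tx":6,"ty":1.1,"tz":3.4,"ax":0,"ay":0,"az":0,"claw":-1}
    - {"tx":6,"ty":1.1,"tz":3.4,"ax":0,"ay":0,"az":0,"claw":-1}
    - {"tx":0,"ty":0,"tz":0,"ax":0,"ay":0,"az":0,"claw":-1}

```text
time_s: 18.15
tcp_pos: [0.4846, 0.1857, 0.1407]
eef_rot: [-179.9, -0.3, 10.5]
contact_force: [-11.1, -0.4, 22.2]
gripper_width: 0.0008
```

>>> step_arm:
  increments:
    - {"tx":7,"ty":1.3,"tz":2.5,"ax":0,"ay":0,"az":0,"claw":-1}
    - {"tx":7,"ty":1.3,"tz":2.3,"ax":0,"ay":0,"az":0,"claw":-1}
    - {"tx":7,"ty":1.3,"tz":1.8,"ax":0,"ay":0,"az":0,"claw":-1}
    - {"tx":7,"ty":1.3,"tz":1.3,"ax":0,"ay":0,"az":0,"claw":-1}
    - {"tx":7,"ty":1.3,"tz":0.8,"ax":0,"ay":0,"az":0,"claw":-1}
    - {"tx":7,"ty":1.3,"tz":0.2,"ax":0,"ay":0,"az":0,"claw":-1}
    - {"tx":0,"ty":0,"tz":0,"ax":0,"ay":0,"az":0,"claw":-1}

```text
time_s: 18.85
tcp_pos: [0.5308, 0.1947, 0.1517]
eef_rot: [-179.9, -0.8, 10.6]
contact_force: [2.3, -2.8, 21.1]
gripper_width: 0.0003
```

>>> step_arm:
  increments:
    - {"tx":6,"ty":1.1,"tz":-0.5,"ax":0,"ay":0,"az":0,"claw":-1}
    - {"tx":6,"ty":1.1,"tz":-0.8,"ax":0,"ay":0,"az":0,"claw":-1}
    - {"tx":6,"ty":1.1,"tz":-1,"ax":0,"ay":0,"az":0,"claw":-1}
    - {"tx":3,"ty":0.5,"tz":-1,"ax":0,"ay":0,"az":0,"claw":-1}
    - {"tx":0,"ty":0,"tz":0,"ax":0,"ay":0,"az":0,"claw":-1}

```text
time_s: 19.35
tcp_pos: [0.5513, 0.1984, 0.15]
eef_rot: [-179.9, -0.8, 10.6]
contact_force: [-5.8, -1.8, 33.8]
gripper_width: 0.0
```

>>> step_arm:
  increments:
    - {"tx":0,"ty":0,"tz":15,"ax":0,"ay":0,"az":0,"claw":-1}
    - {"tx":-15,"ty":-3,"tz":15,"ax":0,"ay":0,"az":0,"claw":-1}
    - {"tx":-40,"ty":-7,"tz":0,"ax":0,"ay":0,"az":0,"claw":-1}
    - {"tx":-40,"ty":-7,"tz":0,"ax":0,"ay":0,"az":0,"claw":-1}
    - {"tx":0,"ty":0,"tz":0,"ax":0,"ay":0,"az":0,"claw":-1}

```text
time_s: 19.85
tcp_pos: [0.4487, 0.1785, 0.1742]
eef_rot: [-179.9, -0.2, 10.5]
contact_force: [1.6, -0.4, 0.3]
gripper_width: 0.0004
```

```bash
python3 - <<'E'
from h import *
s=r.get_state(); print(s['tcp_pos'],s['contact_force'])
a=np.deg2rad(10.4); ex=np.array([np.cos(a),np.sin(a)]); ey=np.array([-ex[1],ex[0]]); o=np.array([.604,.2068])
P=[]
for n in('top','scene'):
    c=cap(n); Q=pts(c); Z=Q[...,2]; bx=(Q[...,:2]-o)@ex*1000; by=(Q[...,:2]-o)@ey*1000
    for lo in range(-85,-20,6):
        m=(abs(by)<70)&(bx>=lo)&(bx<lo+6)&(Z>.1)&(Z<.16); print(lo+3,m.sum(),(np.median(Z[m])*1000).round(1) if m.any() else '',end=' | ')
    print()
    P.append(cv2.resize(c['image'][140:230,165:255] if n=='top' else c['image'][100:210,230:340],(400,400),interpolation=2))
cv2.imwrite('pics/g5.png',np.hstack(P))
E
```

```text
[0.44869015 0.17853229 0.17417678] [ 1.630842   -0.42012747  0.27847479]
-82 0  | -76 13 120.7 | -70 44 129.4 | -64 43 129.6 | -58 50 131.2 | -52 54 130.3 | -46 62 130.2 | -40 65 130.1 | -34 57 130.4 | -28 42 115.0 | -22 68 115.1 | 
-82 0  | -76 5 128.6 | -70 63 130.1 | -64 59 131.0 | -58 62 130.9 | -52 56 131.1 | -46 61 130.6 | -40 59 130.6 | -34 98 128.8 | -28 57 114.7 | -22 18 114.3 |
```

View pics/g5.png

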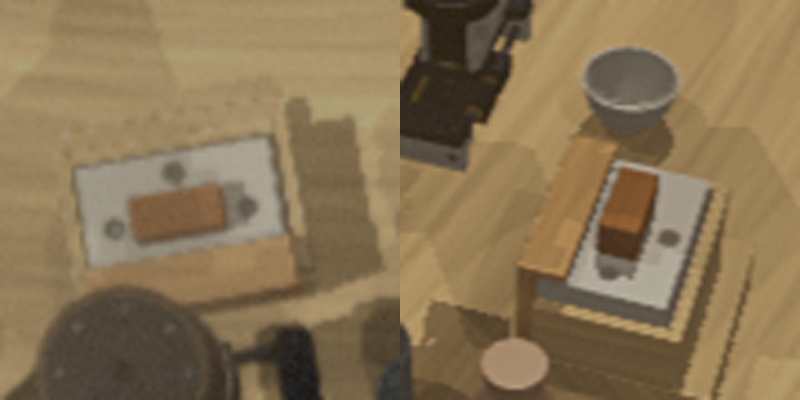

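The crops show the front up, its lip flat at z of about 130-131 mm and its edge at x' of about -31 mm, over the mould. To remove the last doubt, I will nudge it gently from outside.

>>> step_arm:
  increments:
    - {"tx":0,"ty":0,"tz":-44,"ax":0,"ay":0,"az":0,"claw":-1}
    - {"tx":30,"ty":5.5,"tz":0,"ax":0,"ay":0,"az":0,"claw":-1}
    - {"tx":30,"ty":5.5,"tz":0,"ax":0,"ay":0,"az":0,"claw":-1}
    - {"tx":9,"ty":1.6,"tz":0,"ax":0,"ay":0,"az":0,"claw":-1}
    - {"tx":3,"ty":0.5,"tz":0,"ax":0,"ay":0,"az":0,"claw":-1}
    - {"tx":2,"ty":0.4,"tz":0,"ax":0,"ay":0,"az":0,"claw":-1}
    - {"tx":0,"ty":0,"tz":0,"ax":0,"ay":0,"az":0,"claw":-1}

```text
time_s: 20.65
tcp_pos: [0.5217, 0.1924, 0.1286]
eef_rot: [-180.0, 0.4, 10.4]
contact_force: [-25.4, 2.6, 14.9]
gripper_width: 0.0005
```

>>> step_arm:
  increments:
    - {"tx":2,"ty":0.4,"tz":0,"ax":0,"ay":0,"az":0,"claw":-1}
    - {"tx":1,"ty":0.2,"tz":0,"ax":0,"ay":0,"az":0,"claw":-1}
    - {"tx":0,"ty":0,"tz":0,"ax":0,"ay":0,"az":0,"claw":-1}

```text
time_s: 20.95
tcp_pos: [0.5219, 0.1923, 0.1287]
eef_rot: [180.0, 0.6, 10.4]
contact_force: [-38.3, 4.9, 23.4]
gripper_width: 0.0006
```

>>> step_arm:
  increments:
    - {"tx":-10,"ty":-2,"tz":0,"ax":0,"ay":0,"az":0,"claw":-1}
    - {"tx":-30,"ty":-5,"tz":0,"ax":0,"ay":0,"az":0,"claw":-1}
    - {"tx":-30,"ty":-5,"tz":10,"ax":0,"ay":0,"az":0,"claw":-1}
    - {"tx":0,"ty":0,"tz":45,"ax":0,"ay":0,"az":0,"claw":-1}
    - {"tx":0,"ty":0,"tz":30,"ax":0,"ay":0,"az":0,"claw":-1}
    - {"tx":0,"ty":0,"tz":0,"ax":0,"ay":0,"az":0,"claw":-1}
    - {"tx":0,"ty":0,"tz":0,"ax":0,"ay":0,"az":0,"claw":-1}

```text
time_s: 21.65
tcp_pos: [0.4604, 0.1828, 0.2158]
eef_rot: [-179.8, -0.4, 10.5]
contact_force: [-0.6, -0.4, -0.9]
gripper_width: 0.0005
```

```bash
python3 - <<'E'
from h import *
s=r.get_state(); print(s['time_s'],s['tcp_pos'],s['contact_force'])
a=np.deg2rad(10.4); ex=np.array([np.cos(a),np.sin(a)]); ey=np.array([-ex[1],ex[0]]); o=np.array([.604,.2068])
c=cap('scene'); c0=np.load('scene0.npy',allow_pickle=True).item()
w,b=masks(c); Q=pts(c); Z=Q[...,2]; bx=(Q[...,:2]-o)@ex*1000; by=(Q[...,:2]-o)@ey*1000
m=(abs(by)<70)&(bx>-68)&(bx<-36)&(Z>.12)&(Z<.14); print('lip slope',np.polyfit(bx[m]/1000,Z[m],1))
print('visible slab',crect(c,w&(abs(Z-.115)<.015),(.5,.75,.05,.35),.115))
for k,(u,v) in dict(vase=(408,345),mug=(345,318),bowl=(458,195),jar=(278,405)).items():
    u,v=int(u*.64),int(v*.64); print(k,np.abs(c['image'][v-14:v+14,u-14:u+14].astype(int)-c0['image'][v-14:v+14,u-14:u+14]).mean().round(1))
r.close_job()
E
```

```text
21.65 [0.4603645  0.18279843 0.21584671] [-0.58767716 -0.36420951 -0.9295267 ]
lip slope [-0.01244811  0.12983212]
visible slab [617.4 204.3  86.1 161.8  10.9]
vase 5.7
mug 7.6
bowl 5.7
jar 3.5
the job is handed in; nothing more can be done
```

The job is done and handed in at about 21.7 s. I pulled the front down to its stop, lowered the top half over both pins until I felt it touch down, then pushed the front back up to its closed stop.

**Last checks:**
- **Mould:** with the front still down, its top face measured 0.115 m, which is the flush height. It was centred and square in both cameras (yaw about 10.3° against the box's 10.4°). In the final view the lip hides part of it, and the visible part read 10.9°.
- **Front:** the lip is level, with a slope of about -0.012 rad. Pushing on it from outside met a firm stop (25 to 38 N for 0.2 mm of travel).
- **Pots:** I compared small image patches around each pot with the start picture. They differ little, by about 4 to 8 grey levels.
- **Robot:** it is clear of everything, with a contact reading of about 1 N, which is sensor noise.

**What failed or disagreed:**
- **Tilted push:** my first plan for closing the front, pushing with a tilted tool, was out of reach. I pushed the lip from outside with upright, closed fingers instead.
- **Cameras:** the two views differed by about 2 to 5 mm in position, so I aligned the mould to the box within the top view alone.
- **Pin positions:** finding the pins by their dark spots put them 116 to 118 mm apart instead of 110, so I did not use those readings.

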